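# Put the railway vans away in the sliding-cover case and log the case

### The arm

A 6-joint arm with a two-finger parallel gripper is mounted at the origin on the work surface. World frame = base frame: x ahead of the robot, y to its left, z up, the work surface at z = 0. Lengths are in m, angles in degrees, forces in N, time in s.
With the tool pointing down it reaches from about 0.325 to 0.85 m from the base axis. Payload 15.5 kg.
Tool frame: the origin (TCP) lies midway between the tips of the shut fingers; the grasp point (between the pads) lies 19 mm behind it; y points along the fingers, x is the direction in which the jaws open and shut, and the axes are right-handed (so a half turn about y gives the same grasp; the last joint's range is limited). The gripper opens to 91 mm and grips with 3 to 60 N. Pads are 32 mm wide; open, the fingers measure 118 mm over their backs; the gripper's body (76 mm by 178 mm) begins 60 mm behind the grasp point.
Start: joints at [-71.018, 28.281, 77.091, -0, 74.628, -5.472], TCP at [0.259, -0.569, 0.214] pointing down, gripper open.
Joint ranges: [-166.48, 166.48], [-47.26, 123.95], [12.59, 153.08], [-70.14, 250.14], [6.76, 159.57], [-176.63, 176.63]. Speed limits (degrees/s): [108.29, 108.29, 147.25, 172.46, 172.46, 172.46].

### API

Orientations are given as a 3x3 rotation matrix whose columns are the frame's x, y, z axes.
In Python, from bench import ctrl gives the robot as it stands. The module is installed in compiled form; this text tells all that it offers. Calls block until the motion is done:
- ctrl.goto(position, orientation): joint-space move of the TCP to a pose.
- ctrl.move_l(position, vel=0.15, ori=None, contact_N=None): straight line of the TCP; ori=None keeps the orientation; vel is the mean speed in m/s. With contact_N (N) it stops when the force on the tool has changed by that much, and returns True; else False.
- ctrl.movej(angles): joint-space move.
- ctrl.command_gripper(opening): opening from 0.0 (shut) to 1.0 (fully open); the grip force is fixed at half the most; returns when the fingers have stopped.
- ctrl.sleep(seconds).
- ctrl.ik(position, orientation): joint angles nearest the present ones, or None.
- ctrl.read_camera(name): name is "scene" or "top" or "wrist"; returns the picture (400x640x3 uint8, blue, green, red); there is no depth.
- ctrl.camera_params(name): a dict with "fx", "fy", "cx", "cy" (pixels), "pose" (4x4, takes a point from camera to world coordinates); the wrist camera has in their place "T_tool_cam" (4x4, takes a point from camera to tool coordinates, whose origin is the TCP and whose axes are the tool frame's). Camera axes: x right, y up, looking along -z (the intrinsics and any distortion apply to the point x, -y, -z); pixel columns grow to the right and rows downward; lengths in m; the calibration is good to about 2 mm. A picture is of the moment at which its call begins: read the wrist's pose just before it. camera_params takes no time and is no camera call.
A pose or a line that the arm cannot do raises ctrl.MotionError and nothing moves.
- ctrl.sign_off(): hands the job in, once; it reports no verdict.
Readings, each from a call of its own:
- ctrl.current_t(): time.
- ctrl.current_q(): joint angles.
- ctrl.current_dq(): joint speeds.
- ctrl.current_effort(): joint torques, N m.
- ctrl.current_tool_pos(): TCP position.
- ctrl.current_eef_rot(): TCP orientation.
- ctrl.current_contact_force(): force on the tool from outside, world axes, zero at the start.
- ctrl.current_wrist_torque(): the same for the moment, N m.
- ctrl.current_grip_width(): opening from 0.0 (shut) to 1.0 (fully open).
Only numpy, scipy, OpenCV 4.12 (cv2) and the standard library are available. Lean on these libraries where they do the work, as an engineer would, in place of code of your own. Each camera call takes 0.05 s, during which the arm holds its last target. There are 200 camera calls.

### The job

Put every van on the blue work mat away in the display case: slide one cover behind the other to reach a compartment and stand the vans upright inside, red vans in the compartment with the red floor and green vans in the one with the green floor, then shut both covers fully. After that, pick up the yellow scanner, hold it upright and still for about two seconds square on to the card stand with its beam on the bar label, the label at the focus point about 8 cm in front of its window, and stand it back upright on its black rubber pad. Leave the locomotive, the oil bottle and the screwdriver alone.

Things in the scene. Friction and masses are not known exactly. Their poses are not given: they have to be found in the camera images.
- case: fixed dark wood display case, 232 (x) x 348 (y) x 82 high, top closed by two clear sliding covers. Origin: centre of its underside; y along the case. Floor 12 mm above the bench. Walls 6 thick; long walls 82 high, end walls 62 high; a 6 mm partition at y = 0, 58 high, makes two compartments 220 (x) x 165 (y) inside: left at +y, right at -y
- cover_left (a joint): travel (m) of the left, upper cover: 0 shut over the left compartment; slides to the case's -y over the other cover, 0.125 fully open, leaving case y 49 to 168 mm clear. 1.5 N friction, stays where left, may start ajar. Panel 184 wide, top 80 mm above the bench. Its edge meets the blue grip: the two covers' travels cannot sum to more than 0.128, so shut one before opening the other
- cover_right (a joint): the same for the right, lower cover: 0 shut over the right compartment; slides to the case's +y beneath the left cover, 0.125 fully open, leaving case y -168 to -49 mm clear. Panel 184 wide, top 70 mm above the bench; may start ajar
- cover_left_handle (a point): centre of the top of the left cover's orange grip: an upright fin on the panel, 12 thick (case x), 24 long (case y), top 100 mm above the bench and 20 above its panel; 24 mm from the cover's outer (+y) end. Moves with the cover. Pinch it across case x
- cover_right_handle (a point): centre of the top of the right cover's blue grip: the same fin, 12 x 24, top 100 mm above the bench and 30 above its panel, 24 mm from the cover's outer (-y) end
- liner_red: red sheet (190 x 145, under 1 mm) on the floor of the compartment for the red vans, left or right; origin at the middle of that compartment's floor, axes as the case's
- liner_green: green sheet, the same, marking the compartment for the green vans: always the other one
- red1: model red railway van, small box on its dark red roof; body 88 long (its x) x 34 wide (its y), flat sides up to 38 above the ground, roof sheet 92 x 36, total height 47; about 0.1 kg, heavy low down; does not roll. Origin: centre of its underside, z up. May be absent. Starts on the dark blue work mat, length roughly along the robot's y
- red2: a second van just like red1
- green1: model green railway van, dark green roof with a narrow walkway; body 88 long (its x) x 34 wide (its y), flat sides up to 38 above the ground, roof sheet 92 x 36, total height 43; about 0.1 kg, heavy low down; does not roll. Origin: centre of its underside, z up. May be absent. Starts on the dark blue work mat, length roughly along the robot's y
- green2: a second van just like green1
- scanner: yellow scanner, 0.2 kg, standing on a black foot 64 (x) x 56 (y) x 12; grip column 40 (x) x 30 (y), flat sides across y, top at 130 mm; black head 34 wide on its +x side looks forward (+x) and 45 degrees down, window centre at x 40, z 87 mm. Origin: centre of the foot's underside. Starts on the pad, x roughly along the robot's x
- scanner_focus (a point): the scanner's reading point, 80 mm in front of the window along the beam: fixed in the scanner's frame at x 96.6, y 0, z 30.4 mm. The label reads when it is within 20 mm of this point and the scanner is upright, faces the card squarely (within about 15 degrees) and is still
- pad: fixed black rubber pad, 120 (x) x 100 (y) x 4 mm thick, the scanner's parking place (foot on it, centres within 25 mm); origin: centre of its underside
- card: fixed card stand behind the work mat, 74 mm high: steel foot 50 x 90, white card 52 x 80 leaning back 45 degrees, facing up and towards its own -x (the robot). Origin on the bench under the label. A scanner reading it squarely has its x along the card's x
- label (a point): centre of the black bar label on the card, 55 mm above the bench
- loco: black model steam locomotive, 150 x 40 x 65, bystander
- oil: small oil bottle with red cap, 36 across, 85 high, bystander
- driver: screwdriver lying to the left of the case, bystander

How it is judged (in metres and radians):
On the way, in this order (a step that is already met when the one before it is completed fails the run):
1. one cover is slid well behind the other (value of joint any of cover_left, cover_right above 0.1 m), for 0.2 s.
2. every van stands upright on the floor of the compartment of its colour and both covers are shut (x of red1 in the frame of liner_red between -0.11 and 0.11 m and y of red1 in the frame of liner_red between -0.085 and 0.085 m and z of red1 in the frame of liner_red between -0.01 and 0.012 m and angle between each of red1, red2, green1, green2's own z axis and vertical below 0.15 rad and x of red2 in the frame of liner_red between -0.11 and 0.11 m and y of red2 in the frame of liner_red between -0.085 and 0.085 m and z of red2 in the frame of liner_red between -0.01 and 0.012 m and x of green1 in the frame of liner_green between -0.11 and 0.11 m and y of green1 in the frame of liner_green between -0.085 and 0.085 m and z of green1 in the frame of liner_green between -0.01 and 0.012 m and x of green2 in the frame of liner_green between -0.11 and 0.11 m and y of green2 in the frame of liner_green between -0.085 and 0.085 m and z of green2 in the frame of liner_green between -0.01 and 0.012 m and value of joint each of cover_left, cover_right below 0.01 m), for 0.2 s.
3. the scanner is held upright and still, off the bench, facing the card, with the label within 20 mm of its focus point, for 1 s (distance between scanner_focus and label below 0.02 m and angle between the x axis of scanner and the x axis of card, either way round below 0.26 rad and angle between scanner's own z axis and vertical below 0.2 rad and linear speed of scanner below 0.03 m/s and height (world z) of scanner above 0.012 m), for 1 s.
At the end, for the whole second after the job is handed in: Every van stands upright (within 0.15 rad) on the floor of the compartment of its colour, both covers are shut (travel under 10 mm), and the scanner stands upright and at rest on its pad, centres within 25 mm (all of step 2 and horizontal distance between scanner and pad below 0.025 m and height (world z) of scanner below 0.012 m and angle between scanner's own z axis and vertical below 0.1 rad and linear speed of scanner below 0.02 m/s); the robot touches nothing.
It fails at once if a bystander (locomotive, oil bottle, screwdriver) is moved more than 3 cm (distance of any of loco, oil, driver from where it was at the start of the episode above 0.03 m).
Of red1, red2, green1, green2 only 2 to 4 are there at a start; the rules pass over those that are not, and their reading is None.
At some moment in a run one of red1, red2, green1, green2 may be knocked a few centimetres aside while the robot is not near it.
It also fails if it takes over 210 s, if anything falls off the work surface, if the arm or the gripper's body presses on something with over 40 N, if the wrist force passes 120 N, or if a joint passes its speed limit or range.

## Working session

There is one attempt and no reset: what is moved stays moved. The work goes in short steps, each a Python script; the robot and the scene stay as the last script left them, time stands still between calls to the robot, and variables do not carry over. Pictures are saved under pics/ and viewed, about 12 in all and at most 16, crops included, and the job is handed in when it is done.

```bash
mkdir -p pics; python3 - <<'E'
from bench import ctrl
import cv2
for n in("scene","top"):
    cv2.imwrite(f"pics/{n}0.png",ctrl.read_camera(n))
    p=ctrl.camera_params(n);print(n,p)
print(ctrl.camera_params("wrist"));print(ctrl.current_eef_rot(),ctrl.current_t())
E
```

```text
scene {'fx': 418.7973534239769, 'fy': 418.7973534239769, 'cx': 319.07725040663973, 'cy': 197.64136321141623, 'pose': array([[-0.38610178, -0.51760957,  0.76354813,  1.67867548],
       [ 0.92244765, -0.21308584,  0.32200118,  0.46359825],
       [-0.0039696 ,  0.82865841,  0.55974055,  0.89646677],
       [ 0.        ,  0.        ,  0.        ,  1.        ]])}
top {'fx': 489.13813983691017, 'fy': 489.13813983691017, 'cx': 320.1780734163112, 'cy': 195.9386482236324, 'pose': array([[ 0.00492705,  0.98626862, -0.16507552,  0.37697817],
       [-0.99987689,  0.00239967, -0.01550637, -0.0032432 ],
       [-0.01489732,  0.1651316 ,  0.98615903,  1.56977391],
       [ 0.        ,  0.        ,  0.        ,  1.        ]])}
{'fx': 351.9617861400144, 'fy': 351.9617861400144, 'cx': 311.8385845585335, 'cy': 200.74501333099275, 'T_tool_cam': array([[ 9.99999462e-01, -9.11889972e-04,  4.95107683e-04,
         1.01005803e-03],
       [ 7.01631313e-04,  2.42713594e-01, -9.70097737e-01,
        -1.69824155e-01],
       [ 7.64453033e-04,  9.70097562e-01,  2.42714103e-01,
         6.81168260e-02],
       [ 0.00000000e+00,  0.00000000e+00,  0.00000000e+00,
         1.00000000e+00]])}
[[ 4.13967082e-01 -3.41399208e-04  9.10291788e-01]
 [-9.10291208e-01  1.03391254e-03  4.13967206e-01]
 [-1.08249017e-03 -9.99999407e-01  1.17233059e-04]] 0.1
```

View pics/scene0.png

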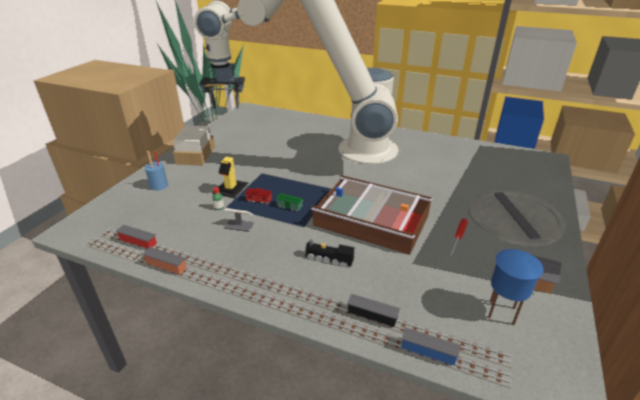

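View pics/top0.png

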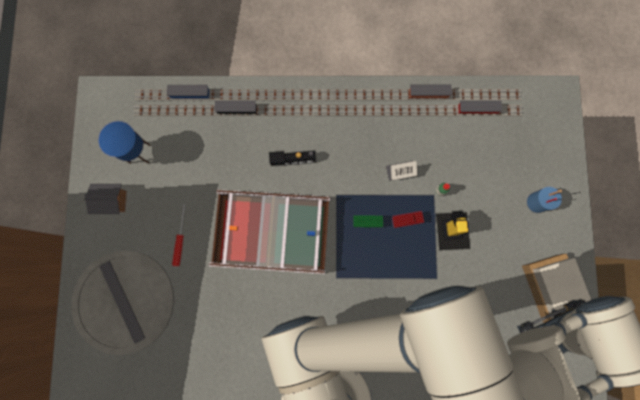

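```bash
cat >h.py <<'E'
from bench import ctrl
import numpy as np, cv2
def cam(n):
    p=ctrl.camera_params(n)
    if n=="wrist":
        T=np.eye(4);T[:3,:3]=ctrl.current_eef_rot();T[:3,3]=ctrl.current_tool_pos();T=T@p["T_tool_cam"]
    else: T=p["pose"]
    return ctrl.read_camera(n),(p,T)
def ray(c,uv,z):
    p,T=c;uv=np.atleast_2d(np.asarray(uv,float))
    d=np.c_[(uv[:,0]-p["cx"])/p["fx"],-(uv[:,1]-p["cy"])/p["fy"],-np.ones(len(uv))]@T[:3,:3].T
    return (T[:3,3]+d*((z-T[2,3])/d[:,2])[:,None])[:,:2]
def proj(c,P):
    p,T=c;q=(np.atleast_2d(P)-T[:3,3])@T[:3,:3]
    return np.c_[p["cx"]-p["fx"]*q[:,0]/q[:,2],p["cy"]+p["fy"]*q[:,1]/q[:,2]]
R={'red':[((0,110,60),(6,255,255)),((172,110,60),(180,255,255))],'orange':[((7,150,150),(18,255,255))],
 'green':[((45,90,30),(85,255,255))],'blue':[((102,120,90),(118,255,255))],'yellow':[((20,130,110),(35,255,255))]}
def mask(im,k):
    h=cv2.cvtColor(im,cv2.COLOR_BGR2HSV)
    return sum(cv2.inRange(h,np.array(a),np.array(b)) for a,b in R[k])
def blobs(im,k,amin):
    n,l,s,c=cv2.connectedComponentsWithStats(mask(im,k))
    return [(s[i],c[i],(l==i).astype(np.uint8)) for i in range(1,n) if s[i,4]>=amin]
def down(a):  # tool y down, tool x (jaws) at world yaw a rad
    x=np.array([np.cos(a),np.sin(a),0]);y=np.array([0,0,-1.]);return np.c_[x,y,np.cross(x,y)]
E
python3 - <<'E'
from h import *
im,c=cam("top")
for k in R:
    for s,m,l in blobs(im,k,8):
        r=cv2.minAreaRect(cv2.findNonZero(l))
        print(k,s,m.round(1),ray(c,m,{'red':.04,'green':.04,'orange':.1,'blue':.1,'yellow':.13}[k]).round(3),r)
cv2.imwrite("pics/crop.png",cv2.resize(im[140:285,205:480],None,fx=2.9,fy=2.9,interpolation=cv2.INTER_CUBIC))
for p in((211,267),(326,272),(218,192),(330,195)):print(ray(c,p,.082 if 1 else 0).round(3))
E
```

```text
red [458 104  41  10  76] [476.  111.8] [[ 0.912 -0.484]] ((477.528076171875, 112.30062866210938), (40.389774322509766, 8.816424369812012), 11.592175483703613)
red [444 183   6   6  31] [446.4 185.9] [[ 0.666 -0.379]] ((446.5, 185.5), (5.0, 5.0), 90.0)
red [548 198   8   4   9] [551.9 199.7] [[ 0.623 -0.708]] ((551.637939453125, 199.84483337402344), (0.9284766912460327, 7.613508701324463), 68.19859313964844)
red [220 200   7  61 134] [223.  229.8] [[0.524 0.326]] ((222.8514862060547, 229.9851531982422), (2.487593173980713, 60.299259185791016), 5.710593223571777)
red [229 201  22  60 966] [240.  230.7] [[0.522 0.272]] ((239.4654541015625, 230.53038024902344), (18.222158432006836, 59.52571487426758), 3.7313973903656006)
red [392 211  32  17 376] [407.6 219. ] [[ 0.56  -0.254]] ((407.6600036621094, 218.8800048828125), (12.16421127319336, 31.215513229370117), 79.69515228271484)
red [172 235  12  31 241] [177.4 250.2] [[0.46  0.466]] ((177.53756713867188, 250.00575256347656), (7.9069743156433105, 31.019668579101562), 8.746162414550781)
orange [297 153   3   4  10] [298.  154.2] [[0.754 0.089]] ((298.0, 154.5), (3.0, 2.0), 90.0)
orange [230 225   8   6  40] [233.3 227.7] [[0.525 0.282]] ((233.5, 227.5), (5.0, 7.0), 90.0)
green [440 186   5   6  13] [441.2 189.3] [[ 0.655 -0.362]] ((441.0243835449219, 189.28050231933594), (6.4031243324279785, 2.4987802505493164), 51.34019470214844)
green [353 215  31  13 390] [368.  220.9] [[ 0.554 -0.13 ]] ((368.0, 221.0), (12.0, 30.0), 90.0)
blue [ 99 122  36  35 957] [116.7 138.8] [[0.803 0.657]] ((116.50000762939453, 139.0), (33.23401641845703, 34.64822769165039), 45.0)
blue [307 231   8   5  33] [310.5 232.9] [[0.51  0.048]] ((310.5, 233.0), (4.0, 7.0), 90.0)
yellow [447 218  22  18 276] [457.2 226.7] [[ 0.527 -0.384]] ((457.01922607421875, 226.0961456298828), (14.708708763122559, 21.1805419921875), 78.69007110595703)
[[0.408 0.349]]
[[0.394 0.002]]
[[0.638 0.337]]
[[ 0.629 -0.01 ]]
```

View pics/crop.png

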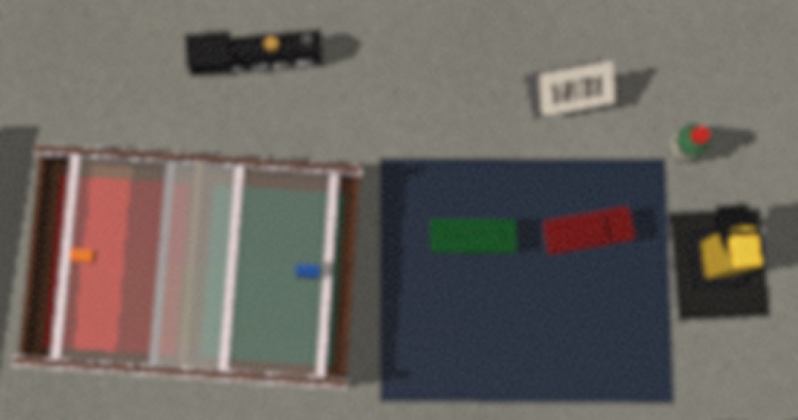

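```bash
python3 - <<'E'
from h import *
a=np.radians(-3.7)
ctrl.goto([.517,.11,.28],down(a));print(ctrl.current_t(),ctrl.current_q())
im,c=cam("wrist");cv2.imwrite("pics/w1.png",im)
for k in('orange','blue'):
    for s,m,l in blobs(im,k,60):
        print(k,s,m.round(1),ray(c,m,.1).round(4),ray(c,cv2.boxPoints(cv2.minAreaRect(cv2.findNonZero(l))),.1).round(3).tolist())
E
```

```text
2.7333 [ 5.47199827e+00  1.69224961e+01  8.50397041e+01 -8.45536493e-03
  7.80469050e+01  9.23379345e+00]
orange [301   0  14   8  97] [307.4   3. ] [[0.5243 0.2721]] [[0.519, 0.275], [0.53, 0.274], [0.53, 0.269], [0.518, 0.269]]
blue [303 222  12  30 313] [308.8 236. ] [[0.5108 0.0513]] [[0.506, 0.067], [0.517, 0.066], [0.515, 0.034], [0.503, 0.035]]
```

View pics/w1.png

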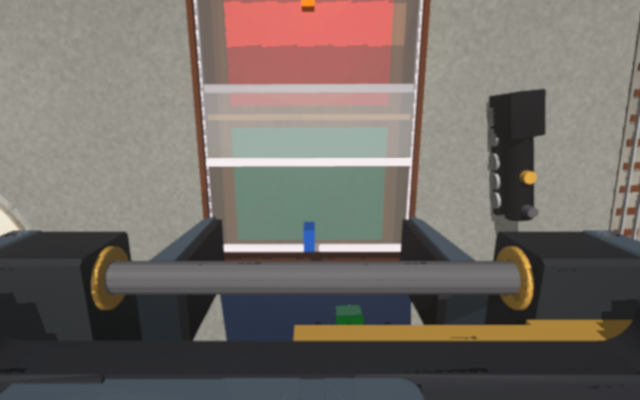

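```bash
python3 - <<'E'
from h import *
a=np.radians(-3.7)
ctrl.goto([.517,.145,.45],down(a));print(ctrl.current_t(),ctrl.current_q())
im,c=cam("wrist");cv2.imwrite("pics/w2.png",im)
for k in('orange','blue'):
    for s,m,l in blobs(im,k,40):
        print(k,s,m.round(1),ray(c,m,.1).round(4),ray(c,cv2.boxPoints(cv2.minAreaRect(cv2.findNonZero(l))),.1).round(3).tolist())
E
```

```text
3.5083 [ 9.27420615e+00  1.28965454e+01  6.52011530e+01 -2.38075738e-03
  1.01918341e+02  1.29871585e+01]
orange [306  52  11  19 179] [311.   60.6] [[0.5252 0.2818]] [[0.519, 0.293], [0.533, 0.292], [0.531, 0.269], [0.517, 0.27]]
blue [308 211   8  20 138] [311.4 220.3] [[0.5108 0.0513]] [[0.507, 0.066], [0.517, 0.066], [0.515, 0.035], [0.505, 0.036]]
```

View pics/w2.png

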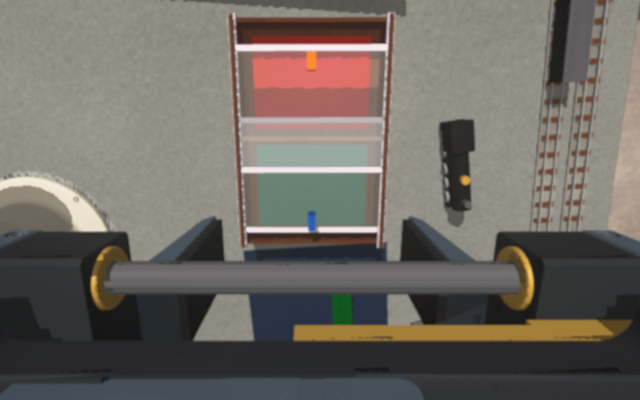

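```bash
python3 - <<'E'
from h import *
_,c=cam("wrist")
P=ray(c,[(229.5,13.5),(394,13.5),(242,247),(383,247)],.082);print(P.round(4).tolist(),P.mean(0))
print(np.linalg.norm(P[0]-P[1]),np.linalg.norm(P[0]-P[2]),np.linalg.norm(P[1]-P[3]))
d=P[0]+P[1]-P[2]-P[3];print("y axis yaw",np.degrees(np.arctan2(-d[0],d[1])))
print(ray(c,[(311.5,138)],.058))
E
```

```text
[[0.4157, 0.3523], [0.6434, 0.3376], [0.3942, 0.0076], [0.623, -0.007]] [0.5190772  0.17260081]
0.228159462615277 0.34533061607817855 0.34518393317539403
y axis yaw -3.480792292189002
[[0.51810699 0.17322116]]
```

```bash
cat >>h.py <<'E'
YAW=np.radians(-3.6);C=np.array([.5185,.1725])
CX=np.array([np.cos(YAW),np.sin(YAW)]);CY=np.array([-np.sin(YAW),np.cos(YAW)])
def W(x,y,z): return np.r_[C+CX*x+CY*y,z]
def cover(y0,y1,z=.086,x=0.):   # pinch fin at case y0, slide to y1 (a little past = against stop)
    ctrl.command_gripper(.5)
    ctrl.goto(W(x,y0,.16),down(YAW))
    print("dn",ctrl.move_l(W(x,y0,z),vel=.12,contact_N=8))
    ctrl.command_gripper(0);print("w",ctrl.current_grip_width()*91)
    h=ctrl.move_l(W(x,y1,z),vel=.08,contact_N=12)
    p=ctrl.current_tool_pos();print("slide hit",h,"case y",(p[:2]-C)@CY,ctrl.current_contact_force())
    ctrl.command_gripper(.5);ctrl.move_l(p+[0,0,.08],vel=.2)
def look(n,ks,zs,amin=40):
    im,c=cam(n);out={}
    for k,z in zip(ks,zs):
        out[k]=[]
        for s,m,l in blobs(im,k,amin):
            q=ray(c,m,z)[0];out[k].append(q);r=(q-C);print(k,s[4],q.round(4),"case",(r@CX).round(4),(r@CY).round(4))
    return im,c,out
E
python3 - <<'E'
from h import *
cover(-.1257,-.153);cover(.109,.022)
ctrl.goto([.517,.145,.45],down(YAW));im,c,_=look("wrist",['orange','blue'],[.1,.1]);cv2.imwrite("pics/w3.png",im);print(ctrl.current_t())
E
```

```text
dn False
w 11.668553452829983
slide hit True case y -0.15053910362868972 [-0.18852415  0.78369011  6.19839802]
dn False
w 11.630758522950147
slide hit True case y 0.023847556293172277 [-1.68991918  5.89740021  4.82245136]
orange 156 [0.52   0.1983] case -0.0001 0.0259
blue 124 [0.5096 0.0271] case 0.0002 -0.1457
14.6083
```

View pics/w3.png

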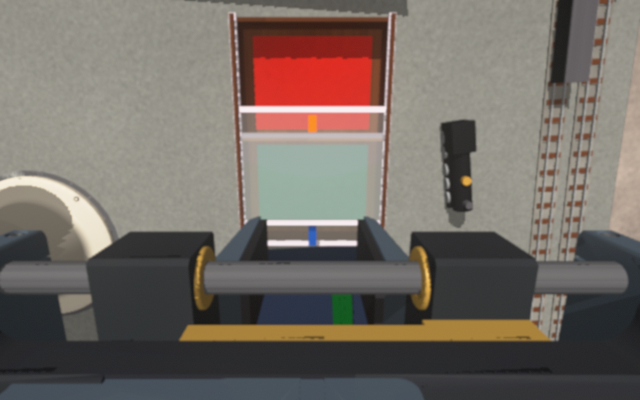

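```bash
cat >>h.py <<'E'
def van(k,z=.042,amin=300,pos=None,ims=None):
    im,c=cam("wrist")
    if ims: cv2.imwrite(ims,im)
    res=[]
    for s,m,l in blobs(im,k,amin):
        P=ray(c,cv2.findNonZero(l)[:,0],z).astype(np.float32)
        (x,y),(w,h),an=cv2.minAreaRect(P*1000)
        t=np.radians(an)+(np.pi/2 if h>w else 0)   # long-axis direction
        t=(t-np.pi/2+np.pi/2)%np.pi-np.pi/2          # wrapped to +-90
        j=t-np.pi/2 if t>0 else t+np.pi/2            # jaw direction, across
        print(k,s,"centre",x,y,"size",w,h,"jaw yaw",np.degrees(j));res.append((np.array([x,y])/1000,j,max(w,h),min(w,h)))
    return res
E
python3 - <<'E'
from h import *
ctrl.command_gripper(1.)
ctrl.goto([.55,-.20,.40],down(0));van('red');van('green',ims="pics/w4.png");print(ctrl.current_t())
E
```

```text
red [ 302  164   32   62 1412] centre 560.2837524414062 -255.2546844482422 size 36.3166389465332 95.6408920288086 jaw yaw -79.87137794494629
green [ 302   79   26   66 1688] centre 555.0199584960938 -130.81239318847656 size 91.9190673828125 36.62282180786133 jaw yaw 89.72792053222656
16.85
```

View pics/w4.png

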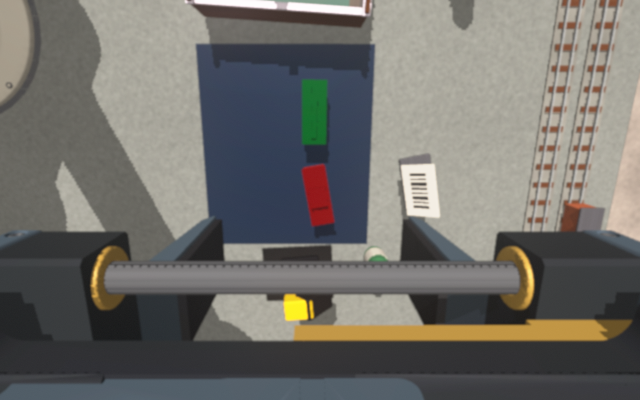

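```bash
sed -i "s/        t=(t-np.pi.*/        j=t%np.pi-np.pi\/2   # jaw direction, across/; /j=t-np.pi\/2 if/d" h.py; cat >>h.py <<'E'
def stow(v,y):
    p,j=v[:2]
    ctrl.command_gripper(.72)
    ctrl.goto(np.r_[p,.14],down(j))
    print("dn",ctrl.move_l(np.r_[p,.008],vel=.12,contact_N=6),ctrl.current_tool_pos())
    ctrl.command_gripper(0);w=ctrl.current_grip_width()*91;print("w",w)
    if w<25: raise SystemExit("no grasp")
    z=ctrl.current_tool_pos()[2]
    ctrl.move_l(np.r_[p,.17],vel=.2);print("held",ctrl.current_grip_width()*91)
    ctrl.goto(W(0,y,.18),down(YAW))
    ctrl.move_l(W(0,y,z+.03),vel=.15)
    print("place",ctrl.move_l(W(0,y,z+.011),vel=.04,contact_N=5),ctrl.current_tool_pos(),z)
    ctrl.command_gripper(.72);ctrl.move_l(W(0,y,.18),vel=.2)
E
python3 - <<'E'
from h import *
v=van('red')[0]
if abs(v[1])<.4 and 85<v[2]<102: stow(v,.108)
ctrl.goto([.517,.145,.45],down(YAW));van('red',z=.055);im=ctrl.read_camera("wrist");cv2.imwrite("pics/w5.png",im[:,160:480]);print(ctrl.current_t())
E
```

```text
red [ 302  164   32   62 1415] centre 560.3292236328125 -255.41400146484375 size 36.479652404785156 95.60614013671875 jaw yaw 10.235988616943361
dn False [ 0.56077947 -0.25565161  0.00871639]
w 33.46634568232097
held 33.82006708202473
place True [0.52511545 0.28022335 0.01964091] 0.008127594263980277
red [ 252   34  121   72 8415] centre 524.44921875 274.3044128417969 size 101.02903747558594 180.21832275390625 jaw yaw 86.45259857177733
red [ 256  113  114   17 1667] centre 520.55615234375 199.71824645996094 size 24.3680477142334 176.414794921875 jaw yaw 86.45488739013673
27.6667
```

View pics/w5.png

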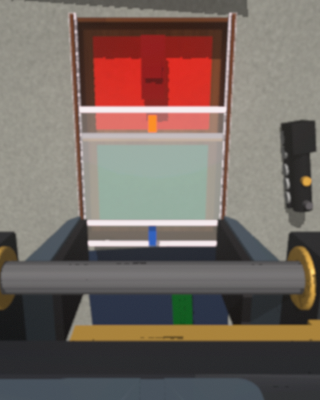

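```bash
python3 - <<'E'
from h import *
cover(.0245,.1535);cover(-.1503,-.0215)
ctrl.goto([.517,.145,.45],down(YAW));look("wrist",['orange','blue'],[.1,.1])
ctrl.command_gripper(1.)
ctrl.goto([.55,-.20,.40],down(0));v=van('green')
print(ctrl.current_t())
if len(v)==1 and abs(v[0][1])<.5 and 85<v[0][2]<102:
    stow(v[0],-.108)
    ctrl.command_gripper(1.)
    ctrl.goto([.52,.02,.40],down(YAW));im=ctrl.read_camera("wrist");cv2.imwrite("pics/w6.png",im[:,100:540]);print(ctrl.current_t())
E
```

```text
dn False
w 11.790778375040578
slide hit True case y 0.14958181694116365 [ 0.84845638 -4.63188891  8.26562415]
dn False
w 11.41317621438959
slide hit True case y -0.025278647867539784 [ 0.27184961 -6.38208046  7.62824162]
orange 174 [0.5276 0.3207] case -0.0002 0.1485
blue 116 [0.517  0.1492] case -0.0001 -0.0234
green [221   0 127   9 614] centre 513.2012329101562 11.388946533203125 size 170.76211547851562 9.819144248962402 jaw yaw -89.8869996368885
green [ 302   79   26   66 1693] centre 555.0073852539062 -130.91831970214844 size 91.9078369140625 36.6922721862793 jaw yaw -0.29518127441405717
42.1833
```

```bash
python3 - <<'E'
from h import *
v=[u for u in van('green') if 85<u[2]<102 and 30<u[3]<42]
assert len(v)==1
stow(v[0],-.108)
cover(-.025,-.1535)
ctrl.goto([.517,.145,.45],down(YAW));look("wrist",['orange','blue'],[.1,.1])
im=ctrl.read_camera("wrist");cv2.imwrite("pics/w6.png",im[:,160:480]);print(ctrl.current_t())
E
```

```text
green [222   0 126   9 625] centre 513.8339233398438 11.51268196105957 size 169.4205322265625 9.819519996643066 jaw yaw -89.86178195476532
green [ 302   79   26   66 1689] centre 554.9782104492188 -130.78823852539062 size 91.91786193847656 36.59765625 jaw yaw -0.27065277099608887
dn False [ 0.55542067 -0.13092893  0.00864113]
w 33.78427952742057
held 33.73424366673912
place True [0.51155501 0.06472998 0.01965806] 0.008107348857234551
dn False
w 11.899574390965336
slide hit True case y -0.15002333717532249 [0.79062838 5.99861888 5.82986264]
orange 185 [0.5273 0.3209] case -0.0006 0.1486
blue 135 [0.5097 0.0287] case 0.0002 -0.144
56.95
```

View pics/w6.png

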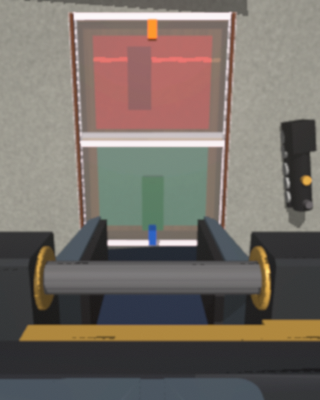

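```bash
python3 - <<'E'
from h import *
_,c=cam("wrist");q=ray(c,[(299,77)],.055)[0]-C;print("red van case",q@CX,q@CY)
q=ray(c,[(313,200)],.055)[0]-C;print("green van case",q@CX,q@CY)
ctrl.command_gripper(1.)
ctrl.goto([.56,-.36,.40],down(0))
im,c=cam("wrist");cv2.imwrite("pics/w7.png",cv2.resize(im[0:240,180:480],None,fx=2.5,fy=2.5,interpolation=cv2.INTER_CUBIC))
for s,m,l in blobs(im,'yellow',60): print(s,m,ray(c,m,.13))
print(ctrl.current_tool_pos(),ctrl.current_eef_rot().round(4).tolist())
E
```

```text
red van case -0.01970272123726228 0.09147947660494685
green van case 0.0016844803757048799 -0.10062720053339655
[272 171  34  41 994] [287.34406439 191.42253521] [[ 0.52989386 -0.38952586]]
[301 187   6  22  95] [303.27368421 197.71578947] [[ 0.55025973 -0.39778188]]
[523 256  10  38 119] [528.73109244 274.44537815] [[ 0.8568144  -0.50474186]]
[ 92 260   8  29  61] [ 94.73770492 274.24590164] [[ 0.2664108  -0.50524876]]
[ 404  320  206   21 2314] [516.01858254 331.52592913] [[ 0.85211667 -0.59308305]]
[295 327  38  14 167] [313.17964072 332.91017964] [[ 0.56357314 -0.59564206]]
[ 0.56049667 -0.35892923  0.40036788] [[1.0, 0.0004, -0.0013], [0.0013, -0.0001, 1.0], [0.0004, -1.0, -0.0001]]
```

View pics/w7.png

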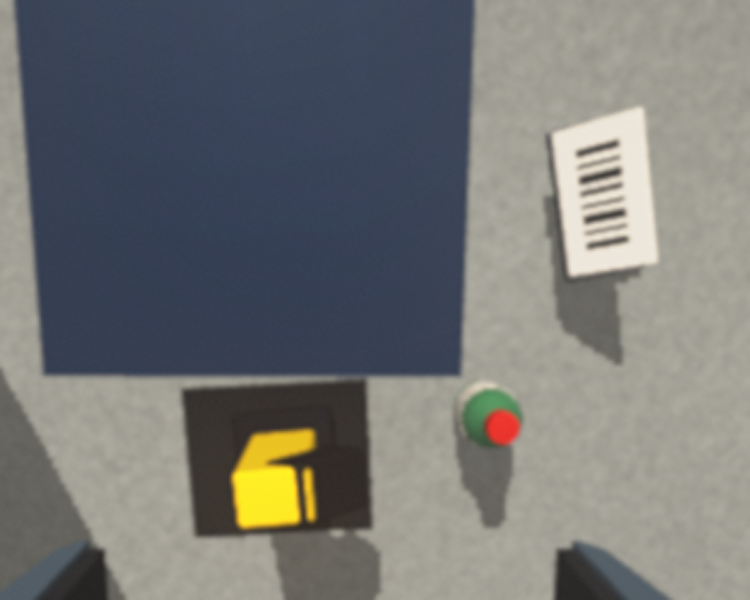

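```bash
python3 - <<'E'
from h import *
_,c=cam("wrist")
f=lambda L:np.array(L)/2.5+[180,0]
S=ray(c,f([(232,473),(297,467),(300,525),(240,528)]),.13);print("col",S.round(4).tolist(),S.mean(0))
d=S[1]+S[2]-S[0]-S[3];print("size",np.linalg.norm(S[1]-S[0]),np.linalg.norm(S[2]-S[1]),"yaw",np.degrees(np.arctan2(d[1],d[0])))
P=ray(c,f([(183,391),(365,381),(371,527),(195,536)]),.004);print("pad",P.mean(0),np.linalg.norm(P[1]-P[0]),np.linalg.norm(P[2]-P[1]))
d=P[1]+P[2]-P[0]-P[3];print("pad yaw",np.degrees(np.arctan2(d[1],d[0])))
A=ray(c,f([(549,131),(569,277)]),.0366);B=ray(c,f([(641,107),(657,262)]),.0734);print("card",A.tolist(),B.tolist(),np.r_[A,B].mean(0))
for Q in(A,B):
    d=Q[0]-Q[1];print(np.linalg.norm(d),"card yaw",np.degrees(np.arctan2(-d[0],d[1])))
d=B.mean(0)-A.mean(0);print(np.linalg.norm(d),np.degrees(np.arctan2(d[1],d[0])))
print("label",ray(c,f([(603,196)]),.055),"oil",ray(c,f([(490,417)]),.05))
for a in(90,-90):
    q=ctrl.ik(np.r_[S.mean(0),.1],down(np.radians(a)));print(a,q)
E
```

```text
col [[0.5113, -0.3866], [0.5446, -0.3834], [0.5459, -0.4142], [0.5148, -0.4158]] [ 0.5291469  -0.40002291]
size 0.033416201387296646 0.030759090342292992 yaw 4.318491448187277
pad [ 0.52791893 -0.40524422] 0.1171269508575832 0.09734252203966429
pad yaw 3.1952683528315555
card [[0.6850706046324118, -0.20868318195877666], [0.7018429525465861, -0.2886573312544364]] [[0.7239149038397931, -0.20257661313881348], [0.7395358736487128, -0.2808360923143086]] [ 0.71259108 -0.2451883 ]
0.08171399029614561 card yaw 11.844529241339703
0.07980326295704292 card yaw 11.288159916655939
0.03889707547396147 10.31350539222295
label [[ 0.71288746 -0.24513336]] oil [[ 0.65676515 -0.36955065]]
90 [-4.22433560e+01  3.79419556e+01  7.80808874e+01 -2.54444375e-14
  6.39771570e+01 -1.32243356e+02]
-90 [-4.22433560e+01  3.79419556e+01  7.80808874e+01 -2.54444375e-14
  6.39771570e+01  4.77566440e+01]
```

```bash
cat >s.py <<'E'
from h import *
r=np.radians
S=np.array([.533,-.400]);L=np.array([.7128,-.2452]);cy=r(11)
ctrl.command_gripper(.72)
A=down(r(4-90))
ctrl.goto(np.r_[S,.24],A)
print("dn",ctrl.move_l(np.r_[S,.088],vel=.12,contact_N=6))
ctrl.command_gripper(0);print("w",ctrl.current_grip_width()*91)
z=ctrl.current_tool_pos()[2]
ctrl.move_l(np.r_[S,z+.10],vel=.15);print("held",ctrl.current_grip_width()*91)
T=L-.0966*np.array([np.cos(cy),np.sin(cy)]);B=down(cy-r(90))
ctrl.move_l(np.r_[T,z+.10],vel=.15,ori=B)
ctrl.move_l(np.r_[T,z+.0206],vel=.06)
ctrl.sleep(.5)
for n in("wrist","scene"):
    im,_=cam(n);cv2.imwrite(f"pics/s_{n}.png",im)
w=cv2.imread("pics/s_wrist.png");s=cv2.imread("pics/s_scene.png")[150:270,160:320]
cv2.imwrite("pics/s.png",np.hstack([w[:,100:500],cv2.resize(s,(533,400),interpolation=cv2.INTER_CUBIC)[:,:400]]))
ctrl.sleep(1.5);print(ctrl.current_tool_pos(),T,z,ctrl.current_grip_width()*91,ctrl.current_t())
E
python3 s.py
```

```text
dn False
w 33.812027809945405
held 33.77094446113991
[ 0.61798825 -0.26362889  0.10861601] [ 0.61797481 -0.26363215] 0.0879999618949363 33.95545298126206 69.3
```

View pics/s.png

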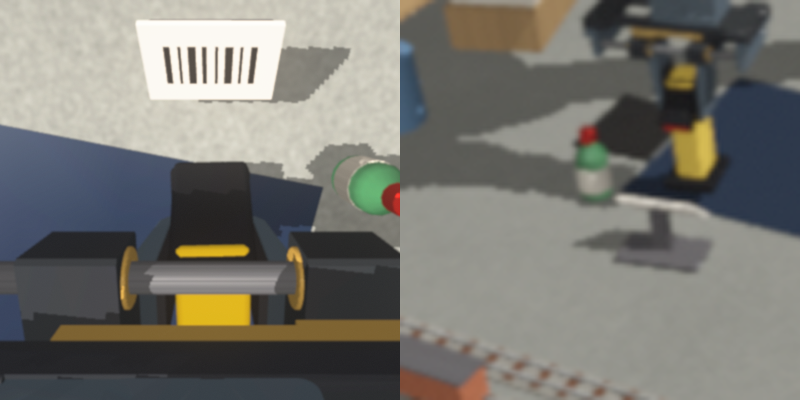

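```bash
python3 - <<'E'
from h import *
_,c=cam("wrist");im=ctrl.read_camera("wrist")
e=np.array([np.cos(np.radians(11)),np.sin(np.radians(11))]);n=np.array([-e[1],e[0]]);T=ctrl.current_tool_pos()[:2]
for nm,p,z in(("label",(310,65),.055),("colfront",(312,244.5),.1546),("colfrontL",(277,246),.1546),("colfrontR",(348,246),.1546),("headfrontL",(272,164),.1546),("headfrontR",(349,164),.1546)):
    q=ray(c,[p],z)[0];print(nm,q.round(4),"rel",((q-T)@e).round(4),((q-T)@n).round(4))
A=ray(c,[(250,100),(372,100)],.0366);d=A[0]-A[1];print("card bottom edge len",np.linalg.norm(d),np.degrees(np.arctan2(-d[0],d[1])))
E
```

```text
label [ 0.7121 -0.245 ] rel 0.0959 0.0003
colfront [ 0.6383 -0.2607] rel 0.0205 -0.001
colfrontL [ 0.6352 -0.248 ] rel 0.0199 0.0121
colfrontR [ 0.6403 -0.2741] rel 0.0199 -0.0145
headfrontL [ 0.6653 -0.241 ] rel 0.0507 0.0131
headfrontR [ 0.6705 -0.2678] rel 0.0508 -0.0141
card bottom edge len 0.08063837974137875 11.039286104922969
```

```bash
python3 - <<'E'
from h import *
r=np.radians;z=.088;p=ctrl.current_tool_pos()
ctrl.sleep(.5)
ctrl.move_l(np.r_[p[:2],z+.10],vel=.1)
S=np.array([.530,-.4035]);A=down(r(4-90))
ctrl.move_l(np.r_[S,z+.10],vel=.15,ori=A)
ctrl.move_l(np.r_[S,z+.012],vel=.08)
print("touch",ctrl.move_l(np.r_[S,z-.001],vel=.02,contact_N=3),ctrl.current_tool_pos())
ctrl.command_gripper(.72);ctrl.sleep(.2)
ctrl.move_l(np.r_[S,.26],vel=.15)
ctrl.command_gripper(1.)
ctrl.goto([.56,-.36,.40],down(0))
im,c=cam("wrist");a=cv2.resize(im[100:240,200:400],(400,280))
ctrl.goto([.517,.145,.45],down(YAW));im,c,_=look("wrist",['orange','blue'],[.1,.1])
b=im[0:280,160:480]
ctrl.goto([.35,-.1,.45],down(0))
t=ctrl.read_camera("top")[140:285,205:480];t=cv2.resize(t,(531,280))
cv2.imwrite("pics/f.png",np.vstack([np.hstack([a,b]),np.hstack([t,np.zeros((280,189,3),np.uint8)])]))
print(ctrl.current_t())
E
```

```text
touch True [ 0.5298885  -0.40302227  0.0877835 ]
orange 193 [0.5273 0.3206] case -0.0005 0.1484
blue 138 [0.5095 0.0287] case 0.0 -0.1441
81.1333
```

View pics/f.png

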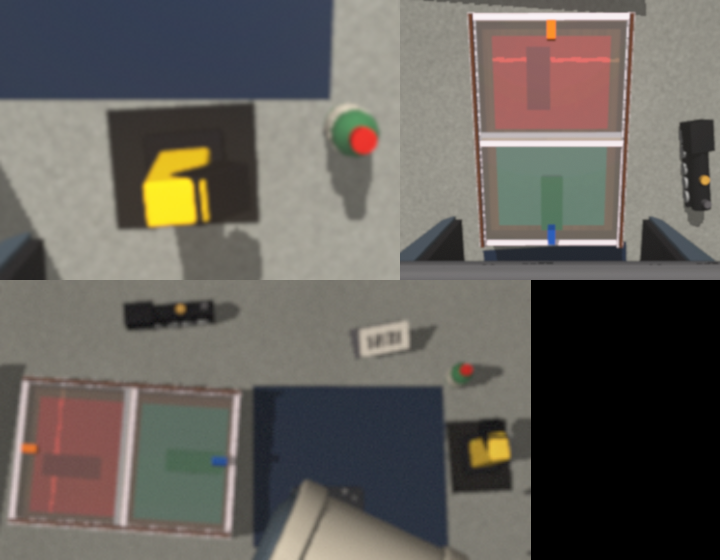

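```bash
python3 -c "
from bench import ctrl
ctrl.sleep(.3);ctrl.sign_off();print(ctrl.current_t())"
```

```text
the job is handed in; nothing more can be done
the job is handed in; nothing more can be done
```

The job is handed in at about 81 s of the 210 s allowed; sign-off gives no verdict, so success rests on my own checks.

**What I did:** Two vans were on the mat, one red and one green. I put the red van in the left (red) compartment and the green van in the right (green) one, then shut both covers. I then held the scanner at the card for over 2 s and stood it back on its pad.

**Last checks:**
- **Covers:** each cover stopped against its end when I shut it. In the last picture the left grip measured within 2 mm of its shut position. The blue grip read about 6 mm off, the same camera offset as when I had first shut it against its stop. Both are within the 10 mm limit.
- **Vans:** both look upright and inside their compartments, judged by roof width seen through the covers.
- **Red van shifted:** it ended about 20 mm to the side and 16 mm along from where I placed it, probably from the announced knock. It is still inside its compartment, so I left it.
- **Scanner reading:** the label measured 95.9 mm ahead of the scanner (target 96.6) and 0.3 mm off to the side. I turned the scanner to the card's yaw, measured at 11°.
- **Grip width:** it read 34 mm where the column is 30 mm, so the jaws closed on the scanner's head. The scanner held steadily.
- **Scanner parking:** it touched down about 3 mm from my pad-centre estimate and stands upright in the last picture.
- **Bystanders:** the locomotive and oil bottle look unmoved in the last pictures. I did not check the screwdriver at the end, but the arm never worked near it.

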